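# Power up and test a repaired circuit board

## Robot

A 6-joint arm with a two-finger parallel gripper is mounted at the origin on the work surface. World frame = base frame: x ahead of the robot, y to its left, z up, the work surface at z = 0. Lengths are in mm, angles in rad, forces in N, time in s.
With the tool pointing down it reaches from about 300 to 775 mm from the base axis. Payload 14.6 kg.
Tool frame: the origin (TCP) lies on the centre line of the jaws, within the pads' length; the fingertips stand 19 mm ahead of it and the grasp point (between the pads) is the TCP (bot.tip_reach is the distance from the TCP to the fingertips, in mm); z points along the fingers, y is the line along which they close (so a half turn about z gives the same grasp; the last joint's range is limited). The gripper opens to 85 mm and grips with 20 to 120 N. Pads are 22 mm wide; open, the fingers measure 114 mm over their backs; the gripper's body (76 mm by 85 mm) begins 54 mm behind the grasp point. The pads swing forward as they close: fully open they stand 13 mm farther back than shut.
Start: joints at [-1.415, 0.3, 1.521, -0, 1.321, -0.067], TCP at [121.522, -536.397, 250.281] pointing down, gripper open.
Joint ranges: [-3.03, 3.03], [-0.79, 2.21], [0.23, 2.52], [-1.04, 4.18], [0, 3.07], [-2.55, 2.55]. Speed limits (rad/s): [2.22, 2.22, 2.57, 3.14, 3.14, 3.14].

## Interface

Orientations are given as a unit quaternion [w, x, y, z].
In Python, from rig import bot gives the robot as it stands. Calls block until the motion is done:
- bot.move_to(position, orientation): joint-space move of the TCP to a pose.
- bot.servo_line(position, attitude=None, speed=150, until_force=None): straight line of the TCP; attitude=None keeps the orientation; speed is the mean speed in mm/s. With until_force (N) it stops when the force on the tool has changed by that much, and returns True; else False.
- bot.move_joints(angles): joint-space move.
- bot.move_gripper(opening, grip_force=None): finger opening in mm; grip_force is the grip in N (None keeps the last); returns when the fingers have stopped.
- bot.dwell(seconds).
- bot.ik(position, orientation): joint angles nearest the present ones, or None.
- bot.read_state(): the state.
- bot.read_camera(name): name is "scene" or "top" or "wrist"; returns a dict with "image" (420x560x3 uint8, blue, green, red), "depth" (420x560 float32, mm along the optical axis (not along the pixel's ray), 0 where there is no reading), "fovy" (degrees; the focal length in pixels is half the picture's height over the tangent of half this angle, whatever the lens; pixels are square), "cx", "cy" (the principal point, pixels), "eye" and "attitude" of the camera in the world; the wrist camera has in their place "mount" (4x4, takes a point from camera to tool coordinates, whose origin is the TCP and whose axes are the flange's). Camera axes: x right, y down, z forward; pixel columns grow to the right and rows downward; lengths in mm; the calibration is good to about 2 mm. A picture is of the moment at which its call begins: read the wrist's pose just before it.
A pose or a line that the arm cannot do raises bot.MotionError and nothing moves.
- bot.finish_job(): hands the job in; it is judged then, once.
The state is a dict: "clock": time; "joint_positions": joint angles; "qvel": joint speeds; "effort": joint torques, N m; "ee_pos": TCP position; "tool_rot": TCP orientation; "ft_force": force on the tool from outside, world axes, zero at the start; "moment": the same for the moment, N m; "grip_width": finger opening in mm; "grip_force": force on a finger pad.
Only numpy, scipy, OpenCV 4.12 (cv2) and the standard library are available. Lean on these libraries where they do the work, as an engineer would, in place of code of your own. Each camera call takes 0.05 s, during which the arm holds its last target. There are 200 camera calls.

## Task

Run the test on the repaired board: first push the board carrier by its yellow tab all the way into the black dock of the test fixture, then swing the toggle lever on the blue box right over to its green-marked ON side, and then press the green button fully down, keep it down for one second and let it come back up. Leave the carrier home and the power on. Never press the red button, nor the green one before the carrier is home and the power is on, and leave the other things on the bench where they are.

Things in the scene. Friction and masses are not known exactly. Their poses are not given: they have to be found in the camera images.
- fixture: grey test fixture fixed to the bench, 240 (x) x 160 (y) x 22 high, origin under its centre; its x axis points from the open end towards the black dock block, which stands at x 67 to 117, 140 wide, up to 67 high; a black probe head reaches out from it over x 30 to 70 at heights 49 to 67
- carrier_tab (a point): middle of the outer (fixture -x) face of the yellow upright tab on the aluminium board carrier; the tab is 60 wide (y), 8 thick, its top 21 above this point and the carrier plate 21 below it (this point lies about 52 above the bench). The carrier bears a dark green circuit board 94 x 86 and slides on rails along the fixture's x axis; axes as the fixture's
- carrier (a joint): travel of the carrier in m: about 0 to 0.015 at the start (out), 0.05 = against its stop, fully in the dock; friction about 2.5 N, it stays where it is left
- power_box: blue switch box fixed to the bench, 110 x 110 x 50 high, origin under its centre; white strip along the edge of its -x (OFF) side, green strip along the edge of its +x (ON) side
- switch_pivot (a point): pivot of the toggle lever, at the centre of the power box's top face, 50 above the bench; a steel boss of radius 13 and 30 wide surrounds it; the lever swings about the box's y axis
- switch_tip (a point): centre of the black ball (diameter 20) at the end of the steel toggle lever (rod diameter 10), 55 from the pivot
- power_switch (a joint): angle of the toggle lever in rad: 0 = OFF, leaning 0.5 rad from upright to the white (-x) side; 1.0 = ON against its stop, leaning 0.5 rad to the green (+x) side; it stays where it is left
- control_box: light grey push-button box fixed to the bench, 100 (x) x 170 (y) x 45 high, origin under its centre; two buttons on top, 84 apart along y, either colour on either side
- green_button_top (a point): centre of the top of the green test button, diameter 32, in a black collar of diameter 48 and 12 high; released, the top stands 22 above the box (67 above the bench)
- green_button (a joint): how far the green button is pressed, m: 0 = released, 0.006 = fully down; spring, about 4 N fully down
- red_button_top (a point): centre of the top of the red button, same size and height as the green one; not to be pressed
- red_button (a joint): how far the red button is pressed, m: 0 = released, 0.006 = fully down
- solder_spool: blue solder spool, diameter 60, 40 high, bystander; origin under its centre
- cleaner_bottle: white bottle with red cap, diameter 52, 130 high, bystander; origin under its centre
- tape_roll: white tape roll lying flat, diameter 60, 20 high, bystander; origin under its centre
- screwdriver: blue-handled screwdriver lying along its x axis, 150 long, 26 high, bystander; origin under its middle
- tweezers: steel tweezers lying along their x axis, 130 long, 9 high, bystander; origin under the middle
- spare_board: loose blue circuit board, 85 x 60 x 8, bystander; origin under its centre
- parts_tray: white three-cell parts tray, 70 x 110 x 25 high, bystander; origin under its centre
Things that resemble listed ones, but are neither listed nor needed, are in the scene too. Of the things like the power_box, leave any that is pink; of the rest the larger one is meant.

How it is judged (in metres and radians):
On the way, in this order (a step that is already met when the one before it is completed fails the run):
1. the board carrier is fully in the dock (travel over 46 of 50 mm) (value of joint carrier above 0.046 m), for 0.2 s.
2. with the carrier home, the power lever is over on its green side (over 0.85 of 1.0 rad) (value of joint carrier above 0.046 m and value of joint power_switch above 0.85 rad), for 0.2 s.
3. with the carrier home and the power on, the green button is held fully down (over 5 of 6 mm) for at least 0.6 s (all of step 2 and value of joint green_button above 0.005 m), for 0.6 s.
At the end, for the whole second after the job is handed in: The carrier is still in the dock (travel over 46 of 50 mm), the lever still on its green side (over 0.85 of 1.0 rad), and both buttons are up (pressed less than 1 mm) (all of step 2 and value of joint each of green_button, red_button below 0.001 m); the robot touches nothing.
It fails at once if the red button is pressed (2 mm or more) (value of joint red_button above 0.002 m).
It fails at once if the green button is pressed (3 mm or more) while the carrier is not home or the power is not on (value of joint green_button above 0.003 m and (value of joint carrier below 0.044 m or value of joint power_switch below 0.8 rad)).
It fails at once if one of the other things on the bench is moved by more than 20 mm (distance of any of solder_spool, cleaner_bottle, tape_roll, screwdriver, tweezers, spare_board, parts_tray from where it was at the start of the episode above 0.02 m).
It also fails if it takes over 56 s, if anything falls off the work surface, if the arm or the gripper's body presses on something with over 40 N, if the wrist force passes 120 N, or if a joint passes its speed limit or range.

## Working session

There is one attempt and no reset: what is moved stays moved. The work goes in short steps, each a Python script; the robot and the scene stay as the last script left them, time stands still between calls to the robot, and variables do not carry over. Pictures are saved under pics/ and viewed, at most 10 in all, crops included, and the job is handed in when it is done.

```bash
ls; mkdir -p pics; cat > h.py <<'E'
import numpy as np, cv2
from rig import bot
from scipy.spatial.transform import Rotation as R
def rot(q): return R.from_quat([q[1],q[2],q[3],q[0]]).as_matrix()
def att(a):
    a=np.array(a); return rot(a) if a.size==4 else a.reshape(3,3)
def cloud(c):
    h,w=c["depth"].shape; f=h/2/np.tan(np.radians(c["fovy"])/2)
    u,v=np.meshgrid(np.arange(w),np.arange(h)); d=c["depth"]
    P=np.stack([(u-c["cx"])/f*d,(v-c["cy"])/f*d,d],-1)
    W=P@att(c["attitude"]).T+np.array(c["eye"]); W[d==0]=np.nan
    return W
E
python3 - <<'E'
from h import *
import pickle
for n in("top","scene"):
    c=bot.read_camera(n); pickle.dump(c,open(n+".pkl","wb")); cv2.imwrite(f"pics/{n}.png",cv2.resize(c["image"],(800,600)))
    print(n,c["fovy"],c["cx"],c["cy"],c["eye"],c["attitude"],(c["depth"]==0).mean())
print(bot.read_state())
E
```

```text
pics
top 51.74706411374328 287.6952605798818 208.75211076923424 [ 337.24802892  -82.63468588 1469.04979084] [ 0.0666073  -0.70362861  0.70417809 -0.06784881] 0.004064625850340136
scene 45.46434388729431 277.81556830404776 203.23692596072047 [1173.02590875  968.50470673 1114.9053816 ] [-0.10879004  0.21429046  0.88194817 -0.4054772 ] 0.0037670068027210886
{'clock': 0.1, 'joint_positions': array([-1.41462463e+00,  3.00418560e-01,  1.52155333e+00, -2.01609626e-05,
        1.32069671e+00, -6.66091408e-02]), 'qvel': array([ 0.00162652, -0.00018686,  0.00018992,  0.00049552,  0.0006706 ,
       -0.00046647]), 'effort': array([ 3.33289201e-03, -5.44374919e+01, -3.62368762e+01,  3.59092587e-05,
        3.06965507e-03, -1.37316232e-05]), 'ee_pos': array([ 121.47487394, -536.2105775 ,  249.7618614 ]), 'tool_rot': array([-5.36997432e-04,  9.93802077e-01,  1.11162680e-01, -3.38388311e-05]), 'ft_force': array([-0.46465157, -0.58428291, -0.3254355 ]), 'moment': array([ 0.040026  , -0.02504459, -0.02468582]), 'grip_force': 0.0, 'grip_width': 85.84703162840118}
```

View pics/top.png

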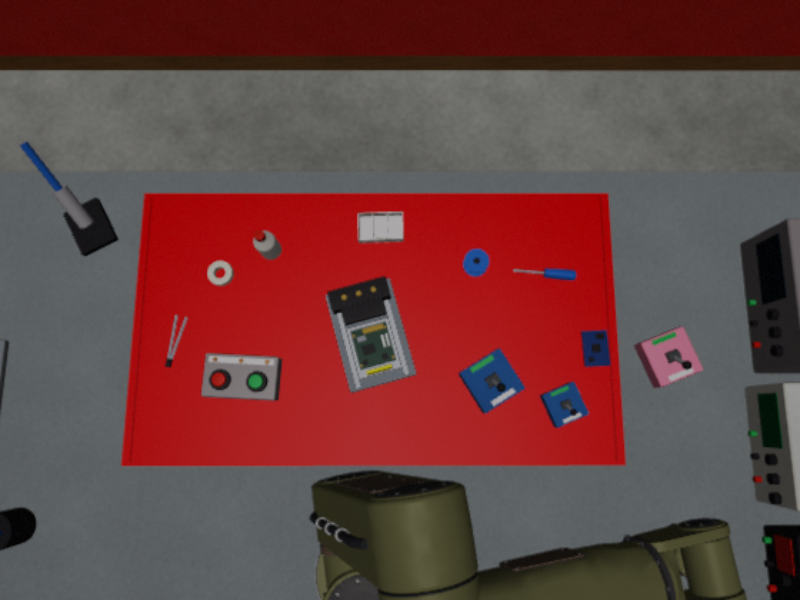

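View pics/scene.png

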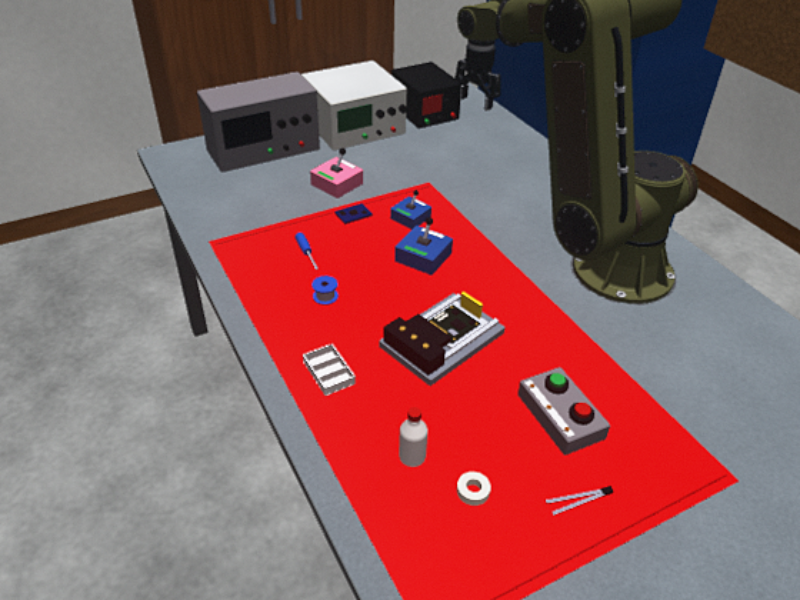

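The top view (800x600) shows the yellow tab at (380,370) with the dock up-image at (360,298). The large blue box is at (491,380), with its green strip at (480,362), white strip at (503,403) and ball at (502,395). The green button is at (257,381) and the red at (221,379). The scene view agrees with this.

```bash
cat > m.py <<'E'
from h import *
import pickle
def run(cams):
    for n in cams:
        c=pickle.load(open(n+".pkl","rb")); W=cloud(c); hsv=cv2.cvtColor(c["image"],cv2.COLOR_BGR2HSV)
        H,S,V=[hsv[...,i].astype(int) for i in range(3)]; x,y,z=np.moveaxis(W,-1,0)
        # approximate regions in world
        def st(name,m):
            P=W[m]; P=P[~np.isnan(P).any(1)]
            if len(P)<4: print(n,name,len(P)); return
            xy=P[:,:2].astype(np.float32); r=cv2.minAreaRect(xy)
            print(n,name,len(P),"med",np.median(P,0).round(1),"z",np.percentile(P[:,2],[5,95]).round(1),"rect",np.round(r[0],1),np.round(r[1],1),round(r[2],1))
        on=(z>3)&(x>200)&(x<800)
        yel=(H>22)&(H<36)&(S>140)&(V>80)&on
        st("tab",yel&(z>40)); st("tabtop",yel&(z>68))
        gr=(H>45)&(H<85)&(S>110)&(V>60)&on
        k,l,s,ce=cv2.connectedComponentsWithStats(gr.astype(np.uint8))
        for i in range(1,k):
            if s[i,4]>12: st(f"green{i} px{ce[i].round()}",l==i)
        rd=((H<6)|(H>174))&(S>120)&(z>58)&(z<75)&on
        k,l,s,ce=cv2.connectedComponentsWithStats(rd.astype(np.uint8))
        for i in range(1,k):
            if s[i,4]>20: st(f"red{i} px{ce[i].round()}",l==i)
        bl=(H>100)&(H<125)&(S>110)&(z>42)&(z<58)&on
        k,l,s,ce=cv2.connectedComponentsWithStats(bl.astype(np.uint8))
        for i in range(1,k):
            if s[i,4]>60: st(f"blue{i} px{ce[i].round()}",l==i)
        blk=(V<75)&(z>80)&(z<130)&on&(y<0)
        k,l,s,ce=cv2.connectedComponentsWithStats(blk.astype(np.uint8))
        for i in range(1,k):
            if s[i,4]>8: st(f"ball{i} px{ce[i].round()}",l==i)
        wh=(S<50)&(V>150)&(z>40)&(z<60)&on
        k,l,s,ce=cv2.connectedComponentsWithStats(wh.astype(np.uint8))
        for i in range(1,k):
            if s[i,4]>15: st(f"white{i} px{ce[i].round()}",l==i)
        st("fixplate",(S<60)&(z>17)&(z<26)&(x>330)&(x<640)&(abs(y+50)<200)&(V>60))
        st("dock",(z>62)&(z<70)&(V<70)&on&(x>450)&(abs(y+50)<150))
run(("top","scene"))
E
python3 m.py
```

```text
top tab 45 med [445.4 -12.   69.1] z [48.1 74.4] rect [445.8 -11.9] [ 6.7 54.8] 15.6
top tabtop 25 med [448.3 -15.2  71.4] z [68.9 74.5] rect [445.3 -12.7] [ 6.  53.6] 16.4
top green1 px[527. 211.] 19 med [ 602.5 -886.9   42. ] z [34.6 48.2] rect [ 603.5 -887.4] [14.4 10.9] 84.9
top green2 px[464. 237.] 41 med [ 516.  -667.7   49. ] z [43.7 53.9] rect [ 517.1 -669.3] [ 7.3 59.4] 21.0
top green3 px[337. 254.] 66 med [ 459.6 -246.3   49.1] z [44.1 54. ] rect [ 458.8 -245.9] [11.6 58. ] 31.7
top green4 px[178. 266.] 85 med [420.  267.2  65.2] z [57.7 71.3] rect [418.9 267. ] [29.4 32.3] 1.5
top green5 px[392. 273.] 34 med [ 398.6 -424.8   38.1] z [34.1 43.6] rect [ 398.1 -424.9] [ 8.3 39.3] 21.4
top green6 px[527. 303.] 24 med [ 302.3 -860.8   33.9] z [28.4 40.3] rect [ 302.1 -859.2] [16.3 12.9] 89.4
top red5 px[244. 200.] 38 med [638.3  57.9  65.7] z [60.6 71.1] rect [639.   58.1] [  7.2 107.3] 17.1
top red6 px[153. 265.] 80 med [423.6 349.9  66.3] z [60.5 70.1] rect [423.6 349.9] [31.  29.5] 47.0
top blue22 px[344. 266.] 780 med [ 421.1 -264.5   48.6] z [44.1 53.5] rect [ 421.1 -269.2
[... 3105 characters left out ...]
[304. 164.] 24 med [ 379.4 -288.1   47.3] z [43.8 52.6] rect [ 381.3 -286.5] [17.6 42.1] 28.5
scene white5 px[383. 262.] 32 med [424.5 231.7  42.8] z [40.4 46. ] rect [415.6 233. ] [66.1 19.4] 12.5
scene white9 px[384. 285.] 245 med [468.3 309.7  43.5] z [40.6 46.8] rect [467.1 303.2] [157.6  21.2] 87.5
scene white11 px[389. 275.] 32 med [437.6 286.2  42.7] z [40.4 45.6] rect [430.9 282.2] [27.  53.9] 51.4
scene white23 px[406. 297.] 30 med [441.3 369.3  42.7] z [40.6 46.1] rect [434.8 366. ] [21.8 52.7] 60.1
scene fixplate 453 med [509.9  65.2  20.8] z [17.5 25.6] rect [532.9  13.5] [241.3 160.7] 15.4
scene dock 619 med [607.1  33.2  64.9] z [62.3 68.2] rect [605.4  32.4] [ 90.  138.9] 16.2
```

```bash
cat >> h.py <<'E'
def ori(deg):
    c,s=np.cos(np.radians(deg)),np.sin(np.radians(deg))
    q=R.from_matrix(np.array([[c,s,0],[s,-c,0],[0,0,-1]])).as_quat(); return [q[3],q[0],q[1],q[2]]
def best(p,deg):
    q0=bot.read_state()["joint_positions"]
    o=[ori(deg),ori(deg+180)]; J=[bot.ik(p,a) for a in o]
    return min([(np.abs(j-q0).max(),i) for i,j in enumerate(J) if j is not None])[1]*180+deg
def say(t):
    s=bot.read_state(); print(t,round(s["clock"],2),s["ee_pos"].round(1),s["ft_force"].round(1),round(s["grip_width"],1))
E
python3 - <<'E'
from h import *
import pickle
bot.move_gripper(0); say("closed"); print(bot.tip_reach)
a=np.radians(15.5); u=np.array([np.cos(a),np.sin(a),0]); v=np.array([-u[1],u[0],0]); F=np.array([531,13,0.])
P=lambda x,z:F+x*u-1.5*v+[0,0,z]
d=best(P(-135,64),15.5); o=ori(d); print(d)
bot.move_to(P(-135,150),o); say("above")
bot.servo_line(P(-135,64)); say("down")
print(bot.servo_line(P(-48,64),speed=40,until_force=15)); say("pushed")
print((bot.read_state()["ee_pos"]-F)@u)
bot.servo_line(P(-100,64)); bot.servo_line(P(-110,180)); say("up")
c=bot.read_camera("top"); pickle.dump(c,open("top2.pkl","wb"))
cv2.imwrite("pics/top2.png",cv2.resize(c["image"][150:330,130:400],None,fx=2.9,fy=2.9))
c=bot.read_camera("scene"); pickle.dump(c,open("scene2.pkl","wb"))
E
sed -i '$d' m.py; echo 'import sys; run(sys.argv[1:])'>>m.py; python3 m.py top2 scene2 | grep tab
```

```text
closed 0.87 [ 121.5 -536.4  250.3] [-0.4  0.3 -0.8] -0.3
19.0
15.5
above 2.99 [401.5 -25.  150.1] [-0.  -0.3  0.4] -0.2
down 3.72 [401.7 -24.7  64.6] [-0.4 -0.1 -0.1] -0.2
True
pushed 5.32 [469.8  -5.2  63.4] [ 0.5  0.5 -0.1] -0.1
-63.852574525125924
up 6.63 [425.2 -17.8 179.3] [-0.1 -0.9 -0.2] 0.1
top2 tab 0
top2 tabtop 0
scene2 tab 28 med [485.6  -0.9  70.2] z [66.8 73.8] rect [ 4.868e+02 -4.000e-01] [10.7 57.7] 8.0
scene2 tabtop 22 med [485.6  -0.9  71. ] z [68.8 73.8] rect [4.871e+02 4.000e-01] [10.4 56.5] 9.4
```

View pics/top2.png

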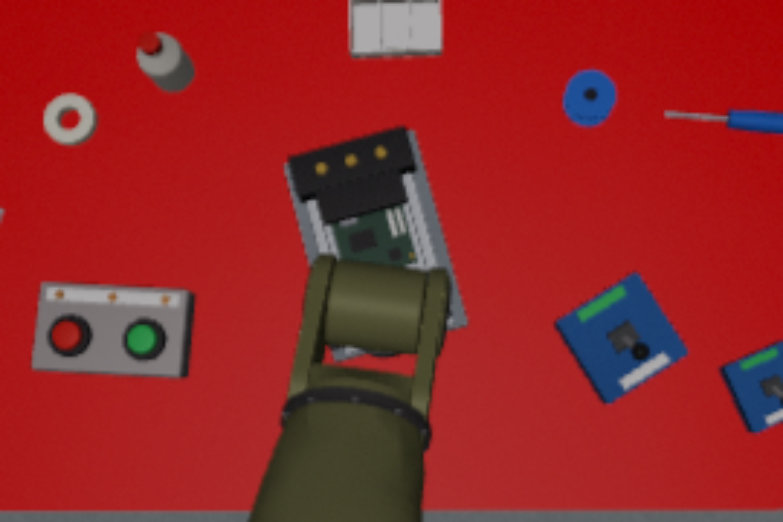

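The carrier has moved about 42 mm, and the arm covers the tab in this crop. I'll push again with a higher force limit to confirm it is against its stop.

```bash
python3 - <<'E'
from h import *
import pickle
a=np.radians(15.5); u=np.array([np.cos(a),np.sin(a),0]); v=np.array([-u[1],u[0],0]); F=np.array([531,13,0.])
P=lambda x,z:F+x*u-1.5*v+[0,0,z]
bot.servo_line(P(-90,64)); 
print(bot.servo_line(P(-72,64),speed=60)) 
print(bot.servo_line(P(-48,64),speed=15,until_force=25)); say("pushed")
print((bot.read_state()["ee_pos"]-F)@u)
bot.servo_line(P(-100,64)); bot.servo_line(P(-110,180)); say("up")
c=bot.read_camera("scene"); pickle.dump(c,open("scene3.pkl","wb"))
E
python3 m.py scene3 | grep tab
```

```text
False
True
pushed 8.93 [469.8  -5.4  63.5] [-0.2  0.6 -0.3] 0.3
-63.90416910495513
up 10.24 [425.2 -17.7 179.3] [ 0.9 -0.1  0.5] 0.2
scene3 tab 29 med [484.9  -1.8  69.1] z [66.5 73.1] rect [485.2  -1.3] [10.4 57.1] 22.4
scene3 tabtop 20 med [4.861e+02 1.000e-01 7.060e+01] z [68.  73.3] rect [485.9  -1. ] [ 9.3 57.3] 21.3
```

The same end point at 25 N means a hard stop, so the carrier is home. Now the lever.

```bash
python3 - <<'E'
from h import *
import pickle
a=np.radians(31.5); w=np.array([np.cos(a),np.sin(a),0]); B=np.array([421.5,-268.7,0])
P=lambda x,z:B+x*w+[0,0,z]
d=best(P(-65,107),31.5); o=ori(d); print(d)
bot.move_to(P(-65,180),o); say("above")
bot.servo_line(P(-65,107)); say("down")
print(bot.servo_line(P(20,107),speed=40,until_force=15)); say("pushed"); print((bot.read_state()["ee_pos"]-B)@w)
bot.servo_line(P(-20,107)); bot.servo_line(P(-65,200)); say("up")
for n in("top","scene"):
    c=bot.read_camera(n); pickle.dump(c,open(n+"4.pkl","wb"))
    i=c["image"]; i=i[220:320,290:420] if n=="top" else i[120:220,240:370]
    cv2.imwrite(f"pics/{n}4.png",cv2.resize(i,None,fx=4,fy=4))
a,b=[cv2.imread(f"pics/{n}4.png") for n in("top","scene")]; cv2.imwrite("pics/lev.png",cv2.resize(np.hstack([a,b]),(800,308)))
E
python3 m.py top4 scene4 | grep -E "ball|tab" | grep -v -E "\-8[0-9][0-9]|-1[0-9]{3}"
```

```text
31.5
above 11.41 [ 366.4 -302.   179.7] [0.4 0.1 0.1] -0.2
down 12.04 [ 366.6 -302.6  107.7] [ 0.5 -0.5  0.6] 0.1
True
pushed 13.62 [ 425.4 -266.1  106.5] [-7.  -4.8  4.4] 0.3
4.699419954373362
up 14.78 [ 366.1 -302.3  199.2] [-0.4  0.2  0.4] 0.1
top4 tab 49 med [483.7  -2.2  68.6] z [46.6 74.6] rect [484.5  -2. ] [ 6.  54.8] 15.5
top4 tabtop 29 med [484.   -2.2  71. ] z [68.1 75.1] rect [484.5  -2. ] [ 6.  54.8] 15.3
top4 ball2 px[480. 255.] 30 med [ 452.1 -691.4  103.7] z [ 91.3 109.2] rect [ 452.4 -692.4] [16.4 14.4] 88.8
top4 ball3 px[342. 258.] 32 med [ 442.8 -255.5  104.9] z [ 90.1 110.2] rect [ 443.1 -254.5] [18.  17.1] 12.3
scene4 tab 28 med [ 4.852e+02 -3.000e-01  6.930e+01] z [66.2 73.8] rect [484.4  -1. ] [ 8.8 54.3] 13.6
scene4 tabtop 19 med [487.4  -0.9  70.4] z [68.4 74.5] rect [484.8  -0.9] [ 8.  54.3] 13.6
scene4 ball8 px[239. 106.] 15 med [ 454.8 -690.2   98.7] z [ 91.7 105. ] rect [ 453.1 -690.5] [13.8 13.4] 24.1
scene4 ball10 px[293. 162.] 21 med [ 448.8 -251.8   99.2] z [ 90.8 106.6] rect [ 446.1 -254.7] [13.8 17.1] 83.9
```

View pics/lev.png

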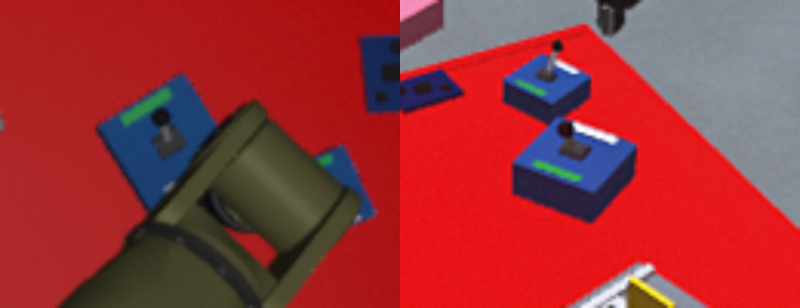

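The ball is now on the green side, about +25 mm along the swing axis. I'll push again harder to make sure it is on its stop.

```bash
python3 - <<'E'
from h import *
import pickle
a=np.radians(31.5); w=np.array([np.cos(a),np.sin(a),0]); B=np.array([421.5,-268.7,0])
P=lambda x,z:B+x*w+[0,0,z]
bot.servo_line(P(-25,107)); bot.servo_line(P(-2,107),speed=60)
print(bot.servo_line(P(20,107),speed=15,until_force=28)); say("pushed"); print((bot.read_state()["ee_pos"]-B)@w)
bot.servo_line(P(-20,107)); bot.servo_line(P(-65,200)); say("up")
for n in("top","scene"):
    c=bot.read_camera(n); pickle.dump(c,open(n+"5.pkl","wb"))
E
python3 m.py top5 scene5 | grep -E "ball|tabtop" | grep -v -E "\-8[0-9][0-9]|-1[0-9]{3}"
```

```text
True
pushed 17.0 [ 425.6 -266.3  106.8] [-7.9 -5.   6.8] -0.0
4.721294110908934
up 18.16 [ 366.1 -302.3  199.3] [-0.6  0.7 -1. ] 0.2
top5 tabtop 25 med [483.8   1.   71.4] z [68.6 75.1] rect [484.3  -2. ] [ 5.5 53.1] 15.3
top5 ball3 px[480. 255.] 30 med [ 452.2 -691.7  103.2] z [ 92.6 109.2] rect [ 452.4 -690.7] [16.2 14.9] 63.4
top5 ball4 px[342. 258.] 32 med [ 442.8 -255.5  104.1] z [ 91.  107.7] rect [ 443.4 -254.7] [18.1 16.4] 9.9
scene5 tabtop 20 med [485.4   2.3  70.4] z [68.2 73.7] rect [484.7  -1.1] [ 7.6 49.7] 16.5
scene5 ball8 px[239. 106.] 15 med [ 455.5 -690.7   97.2] z [ 90.6 105.5] rect [ 451.8 -693.2] [18.4 12.4] 64.0
scene5 ball9 px[293. 162.] 22 med [ 447.6 -253.6   99. ] z [ 85.6 104. ] rect [ 446.1 -252. ] [17.7 15. ] 80.4
```

It stopped at the same point again, so the lever is on its stop. Now the green button.

```bash
python3 - <<'E'
from h import *
import pickle
G=np.array([419,266.5,0]); P=lambda z:G+[0,0,z]
d=best(P(80),0); o=ori(d); print(d)
bot.servo_line([380,-220,230]); bot.move_to(P(200),o); say("above")
bot.servo_line(P(95)); say("near")
print(bot.servo_line(P(75),speed=12,until_force=14)); say("pressed")
bot.dwell(1.1); say("held")
E
```

```text
180
above 20.78 [419.4 265.8 200. ] [ 0.8  0.4 -0.8] -0.0
near 21.63 [419.5 266.6  95.8] [ 0.1 -0.8 -0. ] -0.2
True
pressed 22.82 [419.  266.5  80. ] [-2.  -1.2  9.5] 0.1
held 23.93 [419.1 266.5  80. ] [-3.  -2.1 10.1] 0.3
```

```bash
python3 - <<'E'
from h import *
import pickle
bot.servo_line([419,266.5,100],speed=40); bot.servo_line([350,200,230]); bot.dwell(.3); say("up")
for n in("top","scene"):
    c=bot.read_camera(n); pickle.dump(c,open(n+"6.pkl","wb"))
cv2.imwrite("pics/end.png",cv2.resize(c["image"],(800,600)))
E
python3 m.py top6 scene6 | grep -E "ball|tabtop|green|red" | grep -v -E "\-8[0-9][0-9]|-1[0-9]{3}"
```

```text
up 26.12 [350.  200.1 229.7] [ 0.8 -0.1 -0.3] -0.2
top6 tabtop 25 med [484.1  -2.3  71.3] z [69.1 75.8] rect [484.3  -1.6] [ 5.9 53.9] 16.3
top6 green2 px[464. 237.] 41 med [ 516.2 -667.3   49.8] z [44.3 55.2] rect [ 516.7 -668.1] [ 7.4 55.9] 21.6
top6 green3 px[337. 254.] 65 med [ 459.8 -246.3   49.5] z [43.5 53.5] rect [ 459.2 -246.3] [11.3 59.5] 31.7
top6 green4 px[392. 273.] 34 med [ 398.6 -424.9   37.4] z [31.8 42.1] rect [ 397.8 -424.3] [ 8.1 40.9] 21.6
top6 red2 px[249. 198.] 50 med [642.7  44.6  66. ] z [60.4 70.6] rect [642.5  43.3] [  6.6 137.9] 15.9
top6 red3 px[153. 265.] 85 med [423.7 349.3  65.6] z [59.5 71.1] rect [423.9 349.4] [31.7 29.5] 43.9
top6 ball3 px[480. 255.] 31 med [ 452.2 -690.6  102.5] z [ 91.2 108.3] rect [ 452.1 -692.2] [17.7 12.9] 80.1
top6 ball4 px[342. 258.] 33 med [ 442.9 -255.1  103.8] z [ 92.9 109.4] rect [ 443.4 -255. ] [18.4 17. ] 12.1
scene6 tabtop 19 med [4.86e+02 2.00e-01 6.98e+01] z [68.1 72.1] rect [485.8  -1.3] [ 5.8 55.9] 12.4
scene6 green3 px[228. 122.] 15 med [ 517. -673.   47.] z [43.8 49.6] rect [ 515.8 -671.8] [ 9.8 54.7] 23.5
scene6 green4 px[282. 148.] 14 med [ 396.  -426.6   35.7] z [31.8 39.2] rect [ 396.2 -426.2] [13.5 39.3] 19.0
scene6 green5 px[290. 175.] 36 med [ 459.5 -249.5   47.3] z [43.4 51.5] rect [ 458.3 -249.7] [17.1 55.5] 30.7
scene6 green6 px[390. 265.] 76 med [421.8 266.8  64.1] z [59.7 67.3] rect [419.  264.5] [33.6 29.4] 44.8
scene6 red9 px[285. 239.] 148 med [640.8  29.6  63. ] z [58.4 68.1] rect [626.9  43.1] [ 47.9 134. ] 19.6
scene6 red43 px[407. 286.] 94 med [427.3 351.2  63.8] z [59.2 68.2] rect [425.7 350.1] [31.4 30.7] 52.5
scene6 ball9 px[239. 106.] 15 med [ 454.2 -691.9   98.2] z [ 89.2 106.1] rect [ 453.6 -689.9] [14.2 12.3] 65.7
scene6 ball10 px[293. 162.] 21 med [ 447.8 -253.2   98.9] z [ 89.5 106. ] rect [ 445.6 -255.5] [19.8 13.3] 19.9
```

View pics/end.png

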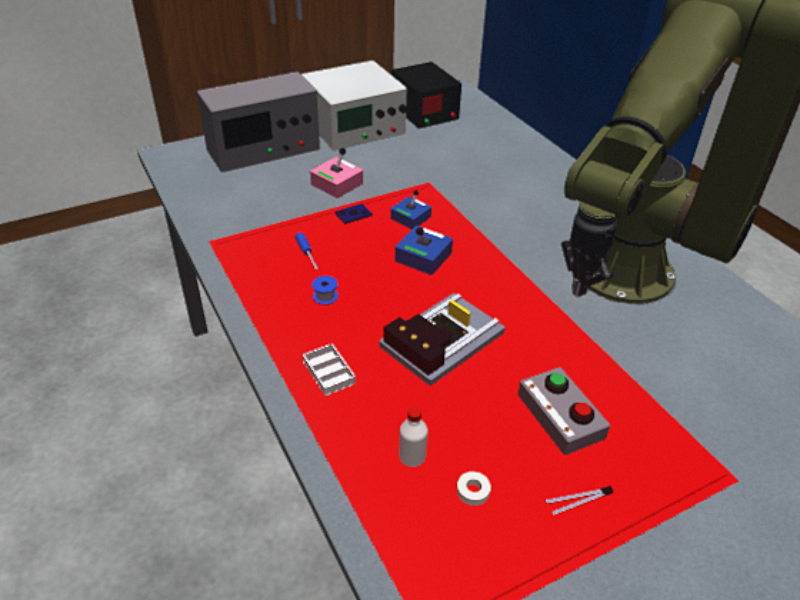

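The picture shows the carrier in the dock (tab at 458,313), the lever on its green side (420,231), both buttons up, the arm clear and the other things where they were.

```bash
python3 -c "
from rig import bot
print(bot.finish_job())"
```

```text
the job is handed in; nothing more can be done
None
```

The job is handed in: carrier pushed to its stop in the dock, lever on its ON stop, green button held fully down for 1.1 s and released, red button not touched and nothing else moved, at about 26 s of the 56 s; no verdict came back.

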